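Pin the spring cradle and press the round flask into it

TASK

First lock the spring cradle's carriage: take the loose lock pin out of its wooden block and push it fully home, collar down on the metal, through the hole in the carriage's tongue and the base plate below it. Then lift the round flask off its cork rest, set it upright in the sprung ring, press it down until the ring has sunk well past the middle of its travel, and finish while still holding the flask pressed down there, upright and with the pin still home. Leave the tape roll and the pliers where they are.

Things in the scene. Friction and masses are not known exactly. Their poses are not given: they have to be found in the camera images.
- pin_grip (a point): Loose steel lock pin, upright in a light wooden block (60x50x34 mm) at the start, collar on the block. Point on its axis, 26 mm above the collar's underside, 12 mm below the top; z up along the pin. From the bottom: shank 9 mm thick, 23 mm long, tapered tip; collar 20 mm wide, 5 thick; round grip 14 mm thick, 33 long. 50 g.
- pin_collar (a point): Centre of the underside of the pin's collar (where the shank begins); 26 mm below pin_grip.
- pin_hole (a point): Centre of the pin hole's upper mouth, 26 mm above the worktop; z up, +x towards the ring, whose axis lies 105 mm away. The hole, 11 mm wide, chamfered, runs down through the carriage's 10 mm aluminium tongue and the fixed 16 mm steel base plate (250x110 mm). Pin home: pin_collar meets this point. Nothing within 45 mm of the hole rises above it.
- ring_top (a point): Centre of the upper edge of the sprung aluminium ring (inside 48 mm, outside 70 mm, 10 mm thick, three ears on guide rods with coil springs out to 53 mm from the axis); z up; 70 mm above the worktop when unpressed. It sinks straight down as it is pressed.
- cradle_ring (a joint): How far the ring is pressed down, in m: 0 up, 0.024 at the bottom stop. The springs push back with 4.8 N at the start, rising 4 N for each 10 mm (14.4 N at the bottom).
- flask_centre (a point): Centre of the ball of the round flask (a loose bright steel flask, 0.14 to 0.28 kg): ball 64 mm in diameter, round neck above it, black stopper; z points up along the neck. On its cork rest (a ring 76 mm wide, 22 mm high) the centre is about 45 mm above the worktop; seated in the sprung ring it is about 21 mm above ring_top.
- flask_neck (a point): Point on the axis of the flask's neck, 56 mm above the ball's centre. The neck is a straight round tube 24 mm thick from the ball (about 30 mm above its centre, with a small fillet) to 76 mm above the centre; the 19 mm wide stopper's top is 82 mm above the centre.
- tape_roll: Black roll of tape lying flat, 62 mm across, 19 mm high; origin under its centre. Leave alone.
- pliers: Pliers with blue grips lying flat, 154 mm long along y, 50 mm wide, 10 mm high; origin under the centre. Leave alone.
- carriage (a joint): Slide of the carriage (which bears tongue and ring) along the base plate, m: 0 against its stop, where it starts and both holes line up; up to 0.03 away in +x. Stiff (8 N); the pin locks it.
Mind the look-alikes: they are no part of the job. Leave any yellow look-alike of the part that bears flask_centre alone.

How it is judged:
By the outcome, as a careful person would: the job done as asked, in the order asked, and still so for the second after the job is handed in, while the arm keeps its last pose, push and grip.
It also fails if it takes over 58 s, if anything falls off the work surface, if the arm or the gripper's body presses on something with over 40 N, if the wrist force passes 120 N, or if a joint passes its speed limit or range.

ROBOT

A 6-joint arm with a two-finger parallel gripper is mounted at the origin on a cart in front of the work surface, level with it; the furniture and walls round the work are solid. World frame = base frame: x ahead of the robot, y to its left, z up, the work surface at z = 0. Lengths are in m, angles in rad, forces in N, time in s.
With the tool pointing down it reaches from about 0.325 to 0.9 m from the base axis. Payload 6.1 kg.
Tool frame: the origin (TCP) lies at the very end of the fingers, on their centre line; the grasp point (between the pads) lies 19 mm behind it; z points along the fingers, y is the line along which they close (so a half turn about z gives the same grasp; the last joint's range is limited). The gripper opens to 85 mm and grips with 20 to 120 N. Pads are 22 mm wide; open, the fingers measure 114 mm over their backs; the gripper's body (76 mm by 85 mm) begins 54 mm behind the grasp point. The pads swing forward as they close: fully open they stand 13 mm farther back than shut.
Start: joints at [-1.469, 0.22, 1.526, -0, 1.395, -0.126], TCP at [0.141, -0.609, 0.231] pointing down, gripper open.
Joint ranges: [-2.98, 2.98], [-0.91, 2.08], [0.09, 2.57], [-1.24, 4.39], [0.2, 2.65], [-2.68, 2.68]. Speed limits (rad/s): [2.57, 2.57, 3.01, 3.14, 3.14, 3.14].

INTERFACE

Orientations are given as a unit quaternion [x, y, z, w].
In Python, from station import movep, servo_line, set_joints, grip, hold, ik, snapshot, camera_params, Unreachable, job_done, read_time_s, read_joints, read_qd, read_tau, read_tcp_pos, read_orientation, read_wrist_force, read_torque, read_grip_width, read_grasp_force gives the robot as it stands. The module is installed in compiled form; this text tells all that it offers. Calls block until the motion is done:
- movep(position, orientation): joint-space move of the TCP to a pose.
- servo_line(position, feed=0.15, attitude=None, f_stop=None): straight line of the TCP; attitude=None keeps the orientation; feed is the mean speed in m/s. With f_stop (N) it stops when the force on the tool has changed by that much, and returns True; else False.
- set_joints(angles): joint-space move.
- grip(opening): opening from 0.0 (shut) to 1.0 (fully open); the grip force is fixed at half the most; returns when the fingers have stopped.
- hold(seconds).
- ik(position, orientation): joint angles nearest the present ones, or None.
- snapshot(name): name is "scene" or "top"; returns (picture, depth): 480x640x3 uint8, red, green, blue; 480x640 float32, m along the optical axis (not along the pixel's ray), 0 where there is no reading.
- camera_params(name): a dict with "camera_matrix" (3x3 intrinsics, pixels), "cam_to_world" (4x4, takes a point from camera to world coordinates). Camera axes: x right, y up, looking along -z (the intrinsics and any distortion apply to the point x, -y, -z); pixel columns grow to the right and rows downward; lengths in m; the calibration is good to about 2 mm. A picture is of the moment at which its call begins. camera_params takes no time and is no camera call.
A pose or a line that the arm cannot do raises Unreachable and nothing moves.
- job_done(): hands the job in; it is judged then, once.
Readings, each from a call of its own:
- read_time_s(): time.
- read_joints(): joint angles.
- read_qd(): joint speeds.
- read_tau(): joint torques, N m.
- read_tcp_pos(): TCP position.
- read_orientation(): TCP orientation.
- read_wrist_force(): force on the tool from outside, world axes, zero at the start.
- read_torque(): the same for the moment, N m.
- read_grip_width(): opening from 0.0 (shut) to 1.0 (fully open).
- read_grasp_force(): force on a finger pad.
Only numpy, scipy, OpenCV 4.12 (cv2) and the standard library are available. Lean on these libraries where they do the work, as an engineer would, in place of code of your own. Each camera call takes 0.05 s, during which the arm holds its last target. There are 200 camera calls.

## Working session

There is one attempt and no reset: what is moved stays moved. The work goes in short steps, each a Python script; the robot and the scene stay as the last script left them, time stands still between calls to the robot, and variables do not carry over. Pictures are saved under pics/ and viewed, at most 10 in all, crops included, and the job is handed in when it is done.

```bash
mkdir -p pics; ls; python3 - <<'E'
from station import *
import cv2,numpy as np
for n in("scene","top"):
    p,d=snapshot(n); cv2.imwrite(f"pics/{n}0.png",p[...,::-1]); np.savez(f"{n}0.npz",p=p,d=d)
    c=camera_params(n); print(n,{k:np.round(v,4).tolist() if not isinstance(v,str) else v for k,v in c.items()}, (d>0).mean())
print(read_time_s(),read_tcp_pos(),read_orientation())
E
```

```text
pics
scene {'camera_matrix': [[559.082, 0.0, 314.7552], [0.0, 559.082, 224.1731], [0.0, 0.0, 1.0]], 'cam_to_world': [[-0.7132, 0.3003, -0.6333, -0.2563], [-0.7005, -0.3358, 0.6297, 0.7931], [-0.0236, 0.8928, 0.4499, 0.693], [0.0, 0.0, 0.0, 1.0]]} 0.9958430989583333
top {'camera_matrix': [[510.6666, 0.0, 321.5339], [0.0, 510.6666, 240.9824], [0.0, 0.0, 1.0]], 'cam_to_world': [[-0.0012, 0.9857, -0.1684, 0.3722], [-0.9999, 0.0015, 0.0158, -0.0459], [0.0158, 0.1684, 0.9856, 1.2479], [0.0, 0.0, 0.0, 1.0]]} 0.9961393229166666
0.1 [ 0.14107101 -0.60831526  0.23032451] [ 9.93520352e-01  1.13651011e-01 -2.05848518e-06 -8.70450913e-04]
```

View pics/scene0.png

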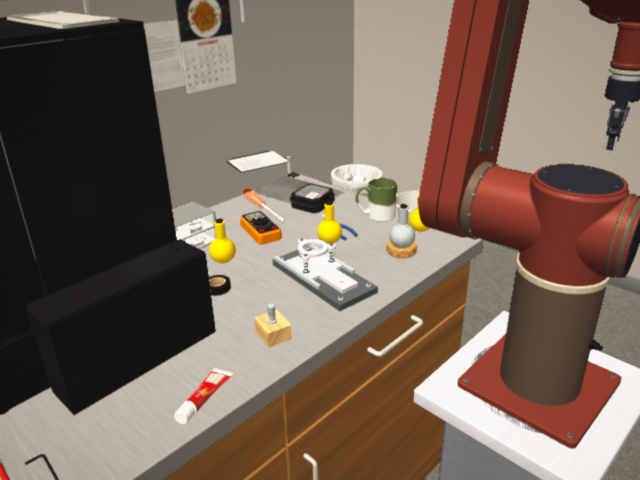

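View pics/top0.png

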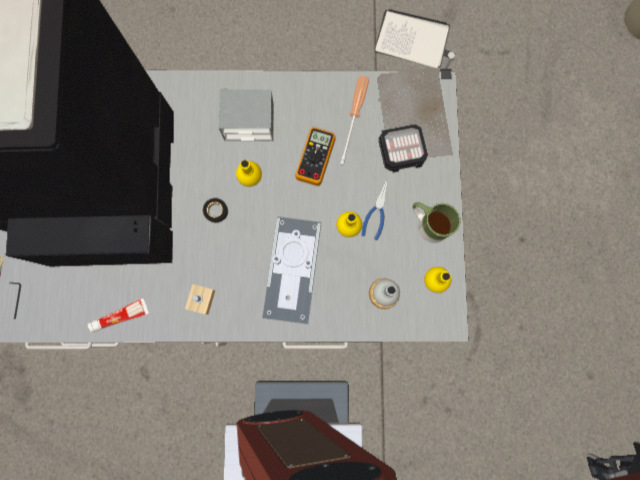

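The top view shows the candidates.
- **Flask:** the bright steel one on cork is at top (384,292), scene (402,235). Yellow look-alikes are at top (248,172), (348,224) and (438,280), and I'll leave those alone.
- **Pin:** the only one is in the wooden block at top (198,299), scene (271,314).
- **Hole:** the candidate is the tongue's dark dot at top (288,297). The plate's corner screws look similar.
- **Ring:** top (293,253).

Next I'll check these in one close crop.

```bash
cat > h.py <<'E'
from station import *
import cv2,numpy as np
def ray(n,u,v):
    c=camera_params(n);K=c["camera_matrix"];T=np.array(c["cam_to_world"])
    d=np.linalg.inv(K)@[u,v,1]; return T[:3,3],T[:3,:3]@[d[0],-d[1],-d[2]]
def onz(n,u,v,z):
    o,d=ray(n,u,v); return o+d*(z-o[2])/d[2]
def cross(u1,u2):   # scene px, top px
    o1,d1=ray("scene",*u1);o2,d2=ray("top",*u2)
    s=np.linalg.lstsq(np.c_[d1,-d2],o2-o1,rcond=None)[0]
    a,b=o1+s[0]*d1,o2+s[1]*d2; return (a+b)/2,np.linalg.norm(a-b)
def cloud(n,d):
    c=camera_params(n);K=np.array(c["camera_matrix"]);T=np.array(c["cam_to_world"])
    v,u=np.mgrid[:480,:640]; q=np.stack([(u-K[0,2])/K[0,0]*d,-(v-K[1,2])/K[1,1]*d,-d],-1)
    return q@T[:3,:3].T+T[:3,3]
E
python3 - <<'E'
from h import *
t=np.load("top0.npz");s=np.load("scene0.npz")
def crop(p,x,y,w,h,k): return cv2.resize(p[y:y+h,x:x+w,::-1],None,fx=k,fy=k,interpolation=cv2.INTER_CUBIC)
P=[crop(t["p"],255,210,80,120,3.33),crop(t["p"],355,265,60,60,3.33),crop(t["p"],170,270,60,60,3.33),crop(s["p"],260,225,130,90,3.33),crop(s["p"],245,295,60,60,3.33),crop(s["p"],370,200,60,60,3.33)]
im=np.zeros((600,800,3),np.uint8)
for p,(x,y) in zip(P,[(0,0),(270,0),(480,0),(270,205),(0,400),(200,505)]):
    h,w=min(p.shape[0],600-y),min(p.shape[1],800-x); im[y:y+h,x:x+w]=p[:h,:w]
cv2.imwrite("pics/c1.png",im)
C=cloud("top",t["d"]);S=cloud("scene",s["d"])
hole=onz("top",288.5,297,.026);ring=onz("top",293.5,253,.07)
print("hole",hole,"ring",ring)
for nm,Cx in(("top",C),("scene",S)):
  # pin: points above block
  for nm2,c,r,z0,z1 in(("pin grip",onz("top",198,299,.06),.03,.045,.09),("block",onz("top",199,299,.034),.05,.028,.037),("neck",onz("top",388,291,.1),.03,.085,.14),("ball",onz("top",383,293,.045),.04,.03,.07)):
    m=(np.hypot(*(Cx[...,:2]-c[:2]).transpose(2,0,1))<r)&(Cx[...,2]>z0)&(Cx[...,2]<z1)
    q=Cx[m]; v,u=np.where(m); print(nm,nm2,len(q),np.round(c,4),q.min(0).round(4) if len(q) else 0,q.max(0).round(4) if len(q) else 0,u.mean(),v.mean())
E
```

```text
hole [0.4455416  0.01336547 0.026     ] ring [0.54493854 0.00059005 0.07      ]
top pin grip 44 [0.439  0.2202 0.06  ] [0.4358 0.2164 0.0458] [0.4487 0.2319 0.0759] 196.1818181818182 297.6363636363636
top block 389 [0.4404 0.2237 0.034 ] [0.4077 0.1937 0.0283] [0.4759 0.2557 0.037 ] 199.06169665809767 298.4601542416452
top neck 112 [ 0.4545 -0.2135  0.1   ] [ 0.4451 -0.2283  0.0859] [ 0.4685 -0.2046  0.1323] 389.58035714285717 289.8482142857143
top ball 312 [ 0.4537 -0.2097  0.045 ] [ 0.4254 -0.2462  0.0415] [ 0.4865 -0.1852  0.07  ] 384.8525641025641 292.62179487179486
scene pin grip 99 [0.439  0.2202 0.06  ] [0.4305 0.2215 0.0451] [0.4458 0.2356 0.0728] 270.7979797979798 310.57575757575756
scene block 466 [0.4404 0.2237 0.034 ] [0.4047 0.1951 0.028 ] [0.4756 0.2599 0.037 ] 271.89270386266094 323.4699570815451
scene neck 174 [ 0.4545 -0.2135  0.1   ] [ 0.4415 -0.2235  0.0851] [ 0.4656 -0.199   0.1277] 402.5402298850575 213.35632183908046
scene ball 415 [ 0.4537 -0.2097  0.045 ] [ 0.4207 -0.232   0.03  ] [ 0.4811 -0.1791  0.07  ] 401.4626506024096 236.00722891566264
```

View pics/c1.png

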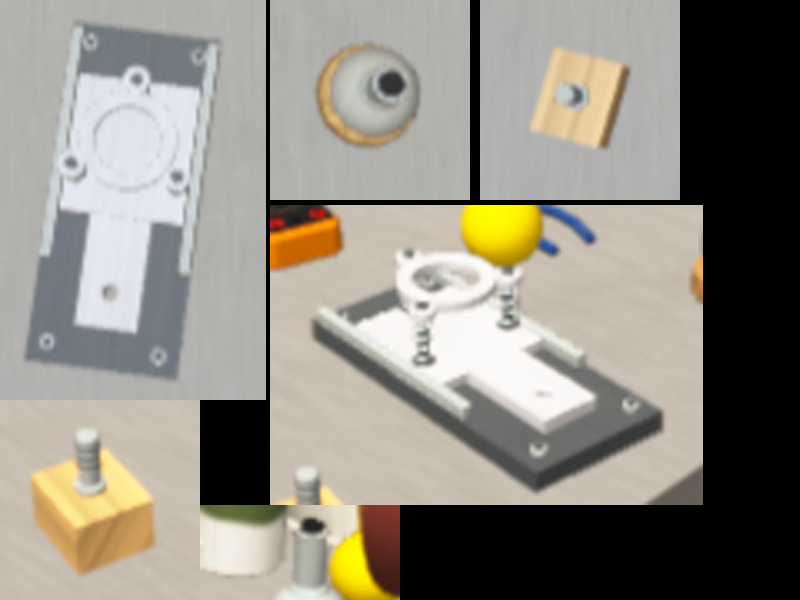

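The crop confirms the pin in its block, the hole in the tongue at about scene (341.6,281.3), top (287.7,297.3), and the steel flask on cork. Next I'll triangulate, pick up the pin, carry it above the hole and look.

```bash
python3 - <<'E'
from h import *
P=cross((271.1,305.8),(194.0,297.9));H=cross((341.6,281.3),(287.7,297.3))
print("pin",P,"hole",H, "onz", onz("scene",271.1,305.8,.072),onz("top",194.0,297.9,.072),onz("scene",341.6,281.3,.026),onz("top",287.7,297.3,.026))
x,y=P[0][:2]; q=[1,0,0,0]
if P[1]<.006 and abs(P[0][2]-.072)<.008:
    movep([x,y,.13],q); grip(.6); servo_line([x,y,.041],f_stop=8); print(read_tcp_pos()); grip(0)
    print(read_grip_width(),read_grasp_force(),read_wrist_force())
    servo_line([x,y,.10]); print(read_grip_width(),read_time_s())
    hx,hy=H[0][:2]; movep([hx,hy,.075],q); print(read_tcp_pos(),read_wrist_force())
    for n in("scene","top"):
        p,d=snapshot(n); cv2.imwrite(f"{n}1.png",p[...,::-1])
    s=cv2.imread("scene1.png")[230:330,280:400];cv2.imwrite("pics/s1.png",cv2.resize(s,None,fx=6,fy=6,interpolation=cv2.INTER_CUBIC))
    print(read_time_s())
E
```

```text
pin (array([0.4401727 , 0.22659868, 0.06936397]), np.float64(0.0020785256806159164)) hole (array([0.44541088, 0.01573937, 0.02301363]), np.float64(0.0010361578592370413)) onz [0.43625727 0.22848877 0.072     ] [0.44077836 0.22672734 0.072     ] [0.44272283 0.01948365 0.026     ] [0.4448309  0.01526109 0.026     ]
[0.44070401 0.22680506 0.04158782]
0.1414307232373887 58.52137267473154 [-1.04533231 -2.39157629  6.79045669]
0.14459296529110735 5.375
[0.44507474 0.01630393 0.07447219] [ 0.40431341  0.33100744 -1.58696872]
6.3333
```

View pics/s1.png

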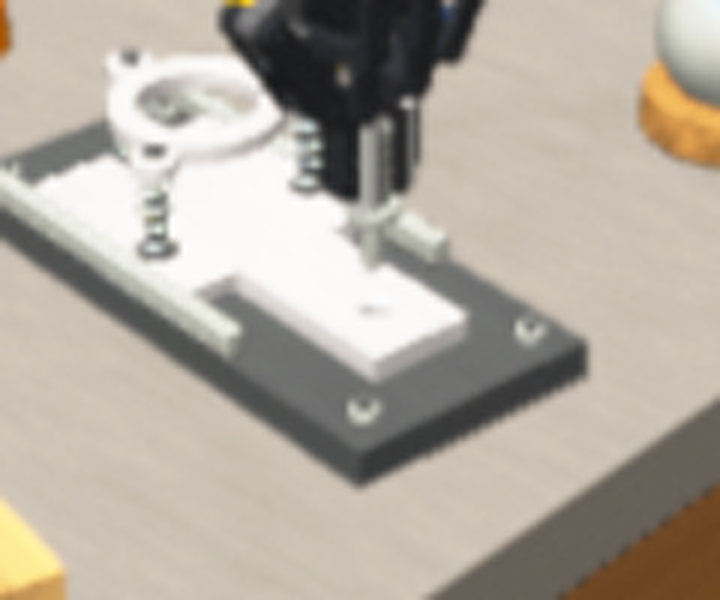

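The crop shows the pin held upright, with the collar underside near (373,215), the tip at (373,266) and the hole at (375,311). I'll compute the offset from the scene view and insert with a force-stopped spiral search.

```bash
python3 - <<'E'
from h import *
f=lambda x,y:((x+.5)/6-.5+280,(y+.5)/6-.5+230)
z=read_tcp_pos()[2]
a=onz("scene",*f(373,266),z-.007-.023);b=onz("scene",*f(375,311),.026);c=onz("scene",*f(373,214),z-.007)
d0=(b-a)[:2]; print("tip",a,"collar",c,"hole",b,"corr",d0)
p=read_tcp_pos()[:2]; c0=p+d0
ok=False
for dx,dy in [(0,0)]+[(r*np.cos(t),r*np.sin(t)) for r in(.001,.002,.003) for t in np.arange(0,6.28,1.05 if r<.003 else .7)]:
    q=c0+[dx,dy]
    servo_line([*q,.060]);s=servo_line([*q,.034],feed=.03,f_stop=6); z=read_tcp_pos()[2]
    print(np.round([dx,dy],4),s,round(z,4),np.round(read_wrist_force(),1),round(read_time_s(),1))
    if z<.048: ok=True;break
    if read_time_s()>20: break
print(ok,read_tcp_pos(),read_grip_width())
E
```

```text
tip [0.44260967 0.01906487 0.04490303] collar [0.44149417 0.02023988 0.06790303] hole [0.44162134 0.01911997 0.026     ] corr [-9.88327985e-04  5.50930347e-05]
[0 0] True 0.0342 [ 1.3 -1.3  0.6] 7.4
True [0.44437263 0.01622467 0.03420352] 0.14323408342411603
```

```bash
python3 - <<'E'
from h import *
x,y,_=read_tcp_pos()
print(servo_line([x,y,.030],feed=.02,f_stop=10),read_tcp_pos(),read_wrist_force())
grip(.35); print(read_grip_width(),read_wrist_force()); servo_line([x,y,.12])
p,d=snapshot("scene");cv2.imwrite("pics/s2.png",cv2.resize(p[230:330,280:400,::-1],None,fx=6,fy=6,interpolation=cv2.INTER_CUBIC))
C=cloud("scene",d);m=(np.hypot(C[...,0]-x,C[...,1]-y)<.015)&(C[...,2]>.05)&(C[...,2]<.09);print("pin top z",C[m][:,2].max())
# flask: pixel centres from first pictures
n=cross((245+0,0),(0,0)) if 0 else None
t=np.load("top0.npz");s=np.load("scene0.npz")
for nm,q in(("top",t),("scene",s)):
    C=cloud(nm,q["d"]);m=(np.hypot(C[...,0]-.455,C[...,1]+.213)<.035)&(C[...,2]>.118)&(C[...,2]<.14);v,u=np.where(m);print(nm,u.mean(),v.mean(),C[m].mean(0))
    m=(np.hypot(C[...,0]-.455,C[...,1]+.213)<.04)&(C[...,2]>.035)&(C[...,2]<.08)
    Q=C[m];A=np.c_[2*Q,np.ones(len(Q))];r=np.linalg.lstsq(A,(Q**2).sum(1),rcond=None)[0];print("ball",r[:3],np.sqrt(r[3]+r[:3]@r[:3]))
print(read_time_s())
E
```

```text
True [0.44517916 0.01608301 0.03408294] [-1.35283186  0.10366491  6.5323406 ]
0.34989046341311997 [ 0.61927561 -0.11721103 -0.00877404]
pin top z 0.06421846929139718
top 390.6551724137931 289.3103448275862 [ 0.45631275 -0.21565347  0.12615136]
ball [ 0.45690351 -0.2164098   0.04880987] 0.030442074606097453
scene 402.93617021276594 206.93617021276594 [ 0.4529504  -0.21115751  0.1227949 ]
ball [ 0.45359827 -0.21258275  0.04638525] 0.029499474145158126
8.7
```

View pics/s2.png

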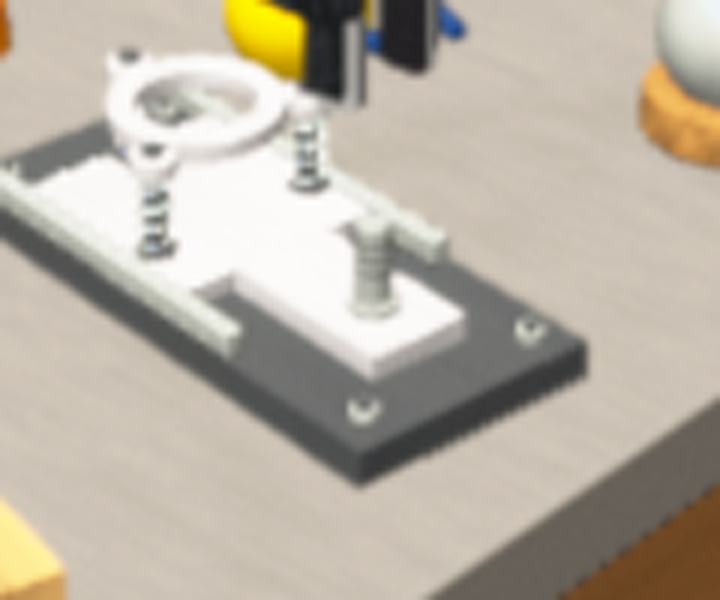

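The pin is home: the collar sits on the tongue at crop (375,308) and the measured pin top of 64 mm matches. Next is the flask.

```bash
python3 - <<'E'
from h import *
q=[1,0,0,0]; x,y=.456,-.2145
R=onz("top",293.4,252.1,.07);h=onz("top",287.7,297.3,.026);d=(R-h)[:2];print("ring",R,np.linalg.norm(d))
r=np.array([.4447,.0162])+.105*d/np.linalg.norm(d);print(r)
servo_line([.4447,.0162,.19],feed=.25);movep([x,y,.19],q);grip(.65)
print(servo_line([x,y,.085],feed=.12,f_stop=6),read_tcp_pos());grip(0)
print(read_grip_width(),read_grasp_force(),read_wrist_force())
servo_line([x,y,.20],feed=.1);hold(.3);print(read_grip_width(),read_wrist_force())
servo_line([*r,.20],feed=.12);servo_line([*r,.143],feed=.08);hold(.3);print(read_tcp_pos(),read_wrist_force(),read_time_s())
A=[]
for n,(u,v) in(("scene",(270,190)),("top",(240,200))):
    p,dd=snapshot(n);np.savez(n+"3.npz",p=p,d=dd);A.append(cv2.resize(p[v:v+110,u:u+100,::-1],None,fx=4,fy=4,interpolation=cv2.INTER_CUBIC))
cv2.imwrite("pics/f3.png",np.hstack(A))
E
```

```text
ring [0.5470567  0.00083994 0.07      ] 0.10323799711814285
[0.54867053 0.00153272]
False [ 0.45660345 -0.21491041  0.08579804]
0.2506021964374179 58.59805762767792 [ 0.30708447 -2.09780018  3.38625681]
0.25317701667615494 [ 0.82738541 -0.31834625 -1.72159296]
[0.54896525 0.00148204 0.14351025] [-0.46734646  0.86626426 -2.39614539] 16.7083
```

View pics/f3.png

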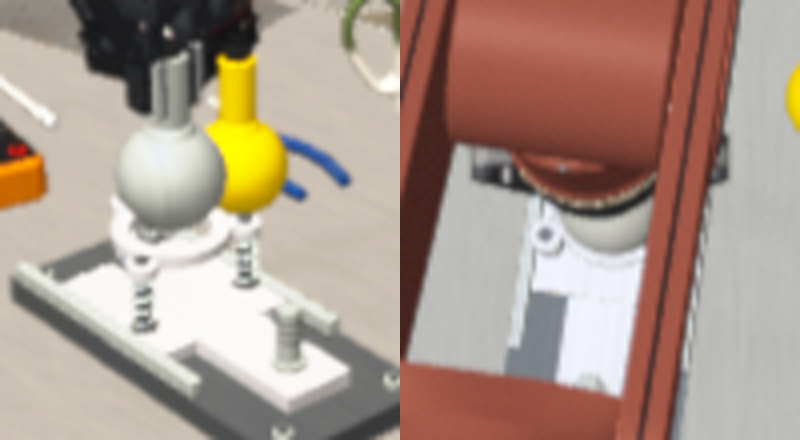

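```bash
python3 - <<'E'
from h import *
s=np.load("scene3.npz");C=cloud("scene",s["d"])
m=(np.hypot(C[...,0]-.549,C[...,1]-.0015)<.045)&(C[...,2]>.082)&(C[...,2]<.13)
Q=C[m];v,u=np.where(m);print(u.min(),u.max(),v.min(),v.max())
print("ball",onz("scene",312.1,232.6,.1035));s0=np.load("scene0.npz")
print("ring",onz("scene",312.8,246.6,.07))
def sph(Q):
    r=np.linalg.lstsq(np.c_[2*Q,np.ones(len(Q))],(Q**2).sum(1),rcond=None)[0];return r[:3]
print(sph(Q))
for n in("scene","top"):
    C=cloud(n,np.load(n+"0.npz")["d"]);m=(np.hypot(C[...,0]-.549,C[...,1]-.0015)<.042)&(C[...,2]>.066)&(C[...,2]<.075)
    Q=C[m];print(n,"ring cloud",len(Q),Q.mean(0),(Q.min(0)+Q.max(0))/2,cv2.minEnclosingCircle(Q[:,:2].astype(np.float32)))
E
```

```text
299 326 222 246
ball [0.54803974 0.00257694 0.1035    ]
ring [0.54377718 0.00582124 0.07      ]
[0.54651416 0.00421448 0.10192617]
scene ring cloud 234 [0.54639544 0.00402494 0.06837476] [0.55069188 0.00430892 0.0687817 ] ((0.5494163632392883, 0.0022084894590079784), 0.04140816256403923)
top ring cloud 410 [0.54903635 0.00115887 0.07066723] [0.55210404 0.0027887  0.07051374] ((0.5486838221549988, 0.0016246354207396507), 0.041758205741643906)
```

The picture shows the ball at crop (170,172), upright above the ring, with the pin still home at crop (288,345). The depth clouds agree on the centring to within about 1 mm, so I'll press down.

```bash
python3 - <<'E'
from h import *
x,y=.54867,.00153
c=servo_line([x,y,.122],feed=.03,f_stop=4);z0=read_tcp_pos()[2];print(c,z0,read_wrist_force())
b=read_wrist_force()
for z in np.arange(z0-.004,z0-.0201,-.004):
    s=servo_line([x,y,z],feed=.03,f_stop=25);print(s,read_tcp_pos().round(4),read_wrist_force().round(1),round(read_grip_width(),3),read_torque().round(2))
hold(.5);print(read_wrist_force(),read_time_s())
p,d=snapshot("scene");np.savez("scene4.npz",p=p,d=d);cv2.imwrite("pics/f4.png",cv2.resize(p[190:310,265:385,::-1],None,fx=5,fy=5,interpolation=cv2.INTER_CUBIC))
E
```

```text
True 0.12915891923466785 [0.77856812 0.2514751  2.69137953]
False [0.5495 0.0017 0.1257] [2.6 1.  3.9] 0.255 [ 0.3  -0.45 -0.07]
False [0.5495 0.0016 0.1219] [2.4 1.3 5. ] 0.253 [ 0.35 -0.5  -0.03]
False [0.5496 0.0016 0.1181] [2.4 1.5 7.8] 0.253 [ 0.4  -0.37 -0.02]
False [0.5497 0.0017 0.1144] [1.7 2.  9.2] 0.253 [ 0.35 -0.26  0.02]
False [0.5498 0.0016 0.1107] [ 0.9  1.9 11. ] 0.252 [ 0.33 -0.07  0.01]
[ 2.15624927  2.05707766 10.17544354] 19.225
```

View pics/f4.png

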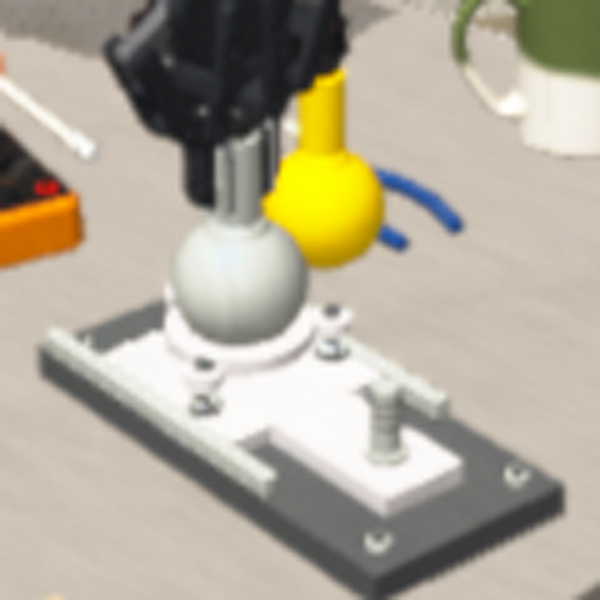

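The ring has sunk deep onto its shortened springs, with ears at (205,372) and (333,318). The flask is upright at (240,280) and the collar is still on the tongue at (387,458). About 12 N of spring force corresponds to roughly 18–19 mm of travel, so I'm handing in.

```bash
python3 -c "
from station import *
print(job_done())"
```

```text
the job is handed in; nothing more can be done
None
```

The job is handed in at about 19 s: the lock pin is fully home, and the gripper still holds the flask upright in the ring, pressed about 18–19 mm of its 24 mm travel (estimated from arm travel and force).

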